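# Throw the pot press over centre with its extension bar

## Task

Close the pot press: take the square extension bar from its rack, slip it over the press's round handle stub until it is right home against the collar, swing the handle with it past the dead point, then feel for the closed stop and bed the handle onto it with a push of about 10 newtons on the bar, well short of 20. Draw the bar off and lay it back in the rack's notches, centred as it was. Work the handle only with the bar, keep the gripper off the press, and leave the potted seedlings where they are.

Things in the scene. Friction and masses are not known exactly. Their poses are not given: they have to be found in the camera images.
- pivot (a point): Centre of the press handle's pivot pin, at the handle's height, 60 mm above the table. The press is a steel push-type toggle clamp bolted to the table on a dark plate (130 x 320 mm, 12 mm thick), with a guide block and an aluminium mould block on the side away from the handle (up to 120 mm high). Its z is up and is the hinge axis; the handle, at its dead point, points along this frame's -y.
- lever (a joint): Handle angle about the pivot, rad, counter-clockwise from above. Starts open at -0.97 to -0.85 (open stop -1.0), held by friction. Resistance grows to about 1.35 N m near -0.5 and falls to the dead point at 0; past it a spring throws the handle to the closed stop at about 0.30 and holds it. The stop is hard and gives less than the error of this reading: bed the handle by force, not by angle.
- stub_root (a point): Outer face of the collar on the handle, 36 mm from the pivot; the stub starts here. x points outward along the stub, z is up. The collar is 30 mm across and is what the bar's mouth comes home against.
- stub_tip (a point): End of the bare round steel stub, 76 mm from the pivot, same axes. The stub is 12 mm in diameter and 40 mm long, level, its last 7 mm tapering to 6 mm.
- bar_center (a point): Centre of the loose steel extension bar, 22 x 22 mm square, 180 mm long, about 0.3 kg. x runs along it from mouth end to tail, z is up. The mouth end has a 15 x 15 mm square socket 60 mm deep. In the rack the centre is 45 mm above the table; grip it by its sides near the middle, between the posts. On the stub it has play and lags behind the arm under load.
- bar_mouth (a point): Centre of the bar's open socket end, 90 mm from the centre along the bar's -x.
- rack: Plywood rack fixed to the table: base 190 x 90 x 8 mm with two posts 14 mm thick at 65 mm either side of its middle along x. Each post has a notch 34 mm wide (along y) whose floor is 34 mm and whose top is 58 mm above the table. Origin at the centre of its underside; at the start the bar lies in both notches, along x, mouth to -x (within about 8 mm endways).
- pot_a: Brown fibre pot with a seedling, 72 mm across the rim, 72 mm high without leaves, origin at the centre of its underside; leave alone.
- pot_b: Second potted seedling, same size; leave alone.
- pot_c: Third potted seedling, same size; leave alone.
Not all that is in view belongs to the job. Of the things that look like the part that bears bar_center, the smaller one is meant.

How it is judged:
On the way, in this order (a step that is already met when the one before it is completed fails the run):
1. the bar is home on the stub, its mouth within 4 mm of the collar, with the handle still open (distance between bar_mouth and stub_root below 0.004 m and value of joint lever below -0.6 rad), for 0.1 s.
2. the handle is past its dead point and is pressed onto the closed stop with the bar (a push of about 6 N or more) (value of joint lever above 0.3028 rad and distance between bar_mouth and stub_root below 0.02 m and contact force between bar and press above 8 N), for 0.15 s.
At the end, for the whole second after the job is handed in: The handle rests at the closed stop (lever above 0.26) and the bar lies still and level in both notches of the rack, its middle within 20 mm of the rack's middle lengthways and 10 mm sideways (value of joint lever above 0.26 rad and z of bar_center in the frame of rack between 0.041 and 0.049 m and x of bar_center in the frame of rack between -0.02 and 0.02 m and angle between the x axis of bar_center and the x axis of rack, either way round below 0.12 rad and y of bar_center in the frame of rack between -0.01 and 0.01 m and linear speed of bar below 0.02 m/s); the robot touches nothing.
It fails at once if the handle was forced: more than 60 N between bar and press (a push of about 20 N) (contact force between bar and press above 60 N).
It fails at once if the handle was worked without the bar on the stub (value of joint lever between -0.5 and 0.2 rad and distance between bar_mouth and stub_root above 0.03 m).
It fails at once if the gripper touched the press with more than 3 N (contact force between any of the fingers, the arm and press above 3 N).
It fails at once if a potted seedling was moved by more than 15 mm (distance of any of pot_a, pot_b, pot_c from where it was at the start of the episode above 0.015 m).
It also fails if it takes over 72 s, if anything falls off the work surface, if the arm or the gripper's body presses on something with over 40 N, if the wrist force passes 120 N, or if a joint passes its speed limit or range.

## Robot

A 7-joint arm with a two-finger parallel gripper is mounted at the origin on the work surface. World frame = base frame: x ahead of the robot, y to its left, z up, the work surface at z = 0. Lengths are in m, angles in rad, forces in N, time in s.
With the tool pointing down it reaches from about 0.4 to 0.75 m from the base axis. Payload 19.5 kg.
Tool frame: the origin (TCP) lies at the very end of the fingers, on their centre line; the grasp point (between the pads) lies 19 mm behind it; z points along the fingers, y is the line along which they close (so a half turn about z gives the same grasp; the last joint's range is limited). The gripper opens to 85 mm and grips with 20 to 120 N. Pads are 22 mm wide; open, the fingers measure 114 mm over their backs; the gripper's body (76 mm by 85 mm) begins 54 mm behind the grasp point. The pads swing forward as they close: fully open they stand 13 mm farther back than shut.
Start: joints at [-0.042, 0.707, -0.028, 1.485, 0.022, 0.951, -0.075], TCP at [0.575, 0, 0.231] pointing down, gripper open.
Joint ranges: [-2.71, 2.71], [-0.32, 2.16], [-1.57, 1.52], [0, 2.45], [-1.46, 4.6], [0, 2.02], [-2.83, 2.83]. Speed limits (rad/s): [1.89, 1.89, 2.57, 2.57, 3.01, 3.01, 3.01].

## Interface

Orientations are given as a 3x3 rotation matrix whose columns are the frame's x, y, z axes.
In Python, from cell import sensors, vision, finish_job gives the robot as it stands.
- The arm moves only by the tool drive_tool, never from a script. Its argument "deltas" is text: rows parted by semicolons, each of 7 numbers parted by spaces: the finger opening in cm, from 0 to 8.54, then the shift along the tool's x, y, z in cm, then the turn, a rotation vector about the tool's x, y, z in rad. A call has 1 to 12 rows; each row shifts and turns the commanded pose from where the row before left it, along the tool's axes as they then stand; what a row does not reach is not made up. A row lasts 1/12 s, in which the tool goes at most 41.7 mm and 7.16 degrees, less where a joint would pass 70% of its speed; a pose out of reach is approached as far as the arm can. A call with a gripper value outside its range is refused whole. The fingers move at their own pace and stop on an object; "squeeze" is the grip in N (left out, the last holds). Time passes only in rows, so rows that do not move let the fingers close. It gives the time, the measured TCP pose, the force, the opening and the grip force at its end, in the units of the state.
- sensors.state(): the state, without advancing time (a new reading comes with each control period).
- vision.camera(name): name is "scene" or "side" or "wrist"; returns (picture, depth): 400x640x3 uint8, red, green, blue; 400x640 float32, m along the optical axis (not along the pixel's ray), 0 where there is no reading.
- vision.camera_info(name): a dict with "camera_matrix" (3x3 intrinsics, pixels), "eye" and "attitude" of the camera in the world; the wrist camera has in their place "mount" (4x4, takes a point from camera to tool coordinates, whose origin is the TCP and whose axes are the flange's). Camera axes: x right, y down, z forward; pixel columns grow to the right and rows downward; lengths in m; the calibration is good to about 2 mm. A picture is of the moment at which its call begins: read the wrist's pose just before it. camera_info takes no time and is no camera call.
- finish_job(): hands the job in; it is judged then, once.
Trained networks look in the newest picture that a camera, given by its name, has taken for a name from the list of things; names that differ only in an ending like _2 or _b are one class to them, and where a whole thing is asked for, a point or a joint stands for the part that bears it (a point fixed in the world has none). Each returns a list of dicts, best first, with "score" (0 to 1); they miss things now and then, are a little off and sometimes report something else, mostly with a low value. They report only what shows in the picture. A call takes as long as a camera call. They do not tell look-alikes from the thing itself.
- vision.masks_of(query, camera): "mask" (400x640 bool, what is visible of it) and "uv" ([column, row] in pixels, amid what is visible of it).
The state is a dict: "time_s": time; "joint_positions": joint angles; "joint_velocities": joint speeds; "joint_efforts": joint torques, N m; "eef_pos": TCP position; "tool_rot": TCP orientation; "ft_force": force on the tool from outside, world axes, zero at the start; "ft_torque": the same for the moment, N m; "grip_width": finger opening in m; "finger_force": force on a finger pad.
Only numpy, scipy, OpenCV 4.12 (cv2) and the standard library are available. Lean on these libraries where they do the work, as an engineer would, in place of code of your own. Each camera call takes 0.05 s, during which the arm holds its last target. There are 200 camera calls.

## Working session

There is one attempt and no reset: what is moved stays moved. The work goes in short steps, Python scripts to look and compute and a tool call to move; the robot and the scene stay as the last step left them, time stands still between calls to the robot, and variables do not carry over. Pictures are saved under pics/ and viewed, at most 10 in all, crops included, and the job is handed in when it is done.

Besides the shell and the picture viewer there is one more tool, called by a JSON object that holds its "op" and its "data". drive_tool: Moves the arm, as the interface text tells. Its arguments: {"type":"object","properties":{"deltas":{"type":"string"},"squeeze":{"type":"number"}},"required":["deltas"]}

```bash
ls; mkdir -p pics; python3 - <<'E'
from cell import sensors, vision
import cv2,numpy as np
s=sensors.state();print(s['time_s'],s['eef_pos'],s['tool_rot'],s['ft_force'],s['grip_width'])
for c in ['scene','side','wrist']:
    p,d=vision.camera(c);cv2.imwrite(f'pics/{c}0.png',p[:,:,::-1]);np.save(f'd_{c}.npy',d)
    i=vision.camera_info(c);print(c,i)
    for q in ['bar_center','rack','lever','pot_a','pivot']:
        for m in vision.masks_of(q,c):print(c,q,round(m['score'],2),m['uv'],m['mask'].sum())
E
```

```text
pics
0.0 [5.74733952e-01 1.29813459e-05 2.30840801e-01] [[ 2.84083619e-05  9.99999400e-01 -1.09486229e-03]
 [ 1.00000000e+00 -2.84197709e-05 -1.04049267e-05]
 [-1.04360362e-05 -1.09486200e-03 -9.99999401e-01]] [0.70082472 0.05723972 1.01296841] 0.08561330099813656
scene {'camera_matrix': array([[505.00682564,   0.        , 320.30157881],
       [  0.        , 505.00682564, 201.62888895],
       [  0.        ,   0.        ,   1.        ]]), 'eye': array([ 1.17201355, -0.12057517,  1.08724395]), 'attitude': array([[ 0.12198516,  0.83076072, -0.54309875],
       [ 0.99252024, -0.10475661,  0.06268669],
       [-0.00481555, -0.54668335, -0.83732558]])}
scene bar_center 0.63 [213.0, 221.9] 893
scene bar_center 0.59 [204.5, 163.0] 812
scene bar_center 0.26 [383.2, 223.8] 388
scene rack 0.97 [214.3, 237.1] 1666
scene lever 0.6 [382.8, 224.6] 469
scene pot_a 0.81 [479.6, 272.5] 1027
scene pot_a 0.73 [414.7, 144.6] 743
scene pot_a 0.71 [223.0, 292.6] 983
scene pivot 0.77 [427.6, 220.5] 7269
side {'camera_matrix': array([[395.91864704,   0.        , 323.86550065],
       [  0.        , 395.918
[... 668 characters left out ...]
rix': array([[308.69059528,   0.        , 321.86945375],
       [  0.        , 308.69059528, 198.37091432],
       [  0.        ,   0.        ,   1.        ]]), 'mount': array([[ 9.16963947e-04, -9.56440903e-01, -2.91924575e-01,
         7.42963645e-02],
       [ 9.99999310e-01,  6.62551631e-04,  9.70359670e-04,
         3.04227006e-04],
       [-7.34676577e-04, -2.91925263e-01,  9.56440851e-01,
        -1.43912274e-01],
       [ 0.00000000e+00,  0.00000000e+00,  0.00000000e+00,
         1.00000000e+00]])}
wrist bar_center 0.64 [143.1, 386.5] 789
wrist bar_center 0.6 [263.2, 347.0] 260
wrist rack 0.7 [276.4, 328.8] 1788
wrist pot_a 0.83 [406.5, 350.3] 310
wrist pivot 0.95 [328.9, 64.0] 16457
```

View pics/scene0.png

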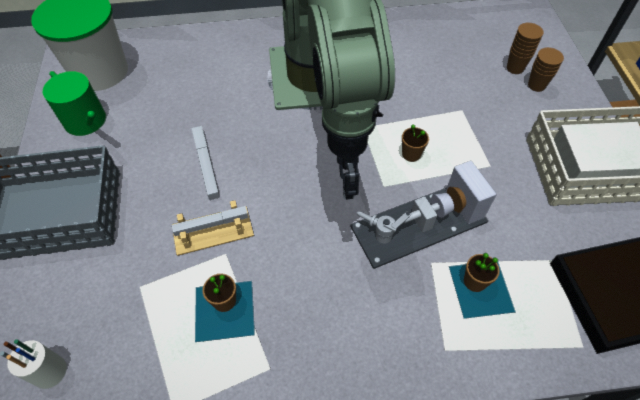

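View pics/side0.png

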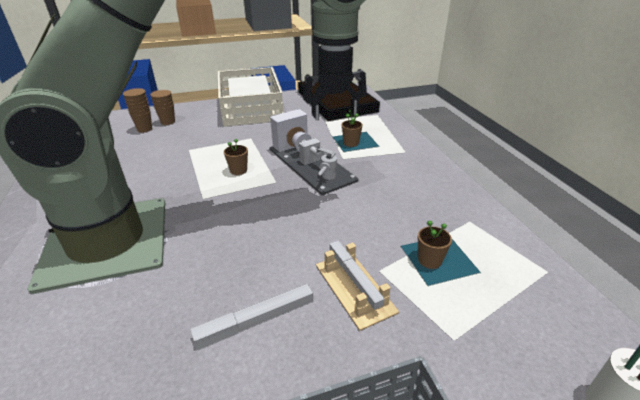

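The scene view shows the bar in its rack at (213,218), with the look-alike lying loose at (205,163). The press plate is around (420,225) and its handle stub points left near (365,215). The pots are at (220,292), (480,272) and (414,145).

```bash
cat > h.py <<'E'
from cell import sensors, vision
import cv2,numpy as np
def cloud(c,name=None):
    s=sensors.state(); p,d=vision.camera(c); i=vision.camera_info(c); K=i['camera_matrix']
    v,u=np.mgrid[:400,:640]
    P=np.stack([(u-K[0,2])/K[0,0]*d,(v-K[1,2])/K[1,1]*d,d],-1)
    if c=='wrist':
        M=i['mount']; P=P@M[:3,:3].T+M[:3,3]; P=P@np.array(s['tool_rot']).T+np.array(s['eef_pos'])
    else: P=P@i['attitude'].T+i['eye']
    P[d<=0]=np.nan
    if name: cv2.imwrite(f'pics/{name}.png',p[:,:,::-1])
    return p,d,P
def rect(pts):
    (c,wh,a)=cv2.minAreaRect((pts[:,:2]*1000).astype(np.float32)); return np.round(c,1),np.round(wh,1),round(a,1)
E
python3 - <<'E'
from h import *
for c in ['scene','side']:
    p,d,P=cloud(c)
    for q in ['bar_center','rack','lever','pot_a','pivot']:
        for m in vision.masks_of(q,c):
            X=P[m['mask']];X=X[~np.isnan(X[:,0])]
            print(c,q,round(m['score'],2),np.median(X,0).round(3),'zmax',np.percentile(X[:,2],98).round(3))
            if q!='pot_a':
                for lo,hi in [(.003,.02),(.05,.075)]:
                    Y=X[(X[:,2]>lo)&(X[:,2]<hi)]
                    if len(Y)>20: print('    ',lo,rect(Y),len(Y),Y[:,2].mean().round(4))
E
```

```text
scene bar_center 0.59 [ 0.521 -0.311  0.054] zmax 0.059
     0.05 (array([ 520.3, -311.9]), array([ 33.5, 179.2]), 10.2) 651 0.0547
scene bar_center 0.58 [ 0.325 -0.328  0.027] zmax 0.032
     0.003 (array([ 321.9, -327.9]), array([214.,  27.]), 10.7) 42 0.0124
scene rack 0.98 [ 0.54  -0.313  0.008] zmax 0.058
     0.003 (array([ 519.3, -314.5]), array([ 92.4, 189.6]), 9.0) 1299 0.0073
     0.05 (array([ 518.3, -314.8]), array([ 71.5, 143.8]), 9.9) 177 0.0558
scene lever 0.6 [0.594 0.092 0.071] zmax 0.083
     0.05 (array([587.3,  79.1]), array([85.4, 45.2]), 70.9) 298 0.067
scene pot_a 0.86 [0.357 0.222 0.07 ] zmax 0.099
scene pot_a 0.71 [0.741 0.282 0.072] zmax 0.112
scene pot_a 0.63 [ 0.717 -0.287  0.072] zmax 0.105
scene pivot 0.8 [0.577 0.208 0.026] zmax 0.121
     0.003 (array([564.4, 195.6]), array([131.9, 321.2]), 16.7) 3439 0.011
     0.05 (array([560.2, 200.9]), array([107.4, 305.3]), 13.9) 1143 0.0651
scene pivot 0.37 [0.593 0.09  0.07 ] zmax 0.082
     0.05 (array([584.5,  77.1]), array([93.3, 44.7]), 66.1) 340 0.0663
side bar_center 0.85 [ 0.296 -0.339  0.026] zmax 0.029
[... 558 characters left out ...]
516., -323.]), array([ 68.6, 154.6]), 10.6) 241 0.0553
side rack 0.24 [0.721 0.268 0.057] zmax 0.096
     0.003 (array([723.1, 272.5]), array([20.3, 51. ]), 72.1) 60 0.012
     0.05 (array([727. , 285.9]), array([68.1, 70.9]), 29.2) 245 0.067
side lever 0.61 [0.582 0.08  0.068] zmax 0.082
     0.05 (array([575.3,  73.7]), array([91.2, 40.8]), 55.2) 219 0.0657
side pot_a 0.91 [0.34  0.205 0.057] zmax 0.09
side pot_a 0.7 [0.723 0.268 0.056] zmax 0.093
side pot_a 0.65 [ 0.695 -0.303  0.07 ] zmax 0.103
side pivot 0.89 [0.546 0.189 0.038] zmax 0.119
     0.003 (array([562.3, 194.5]), array([132.7, 321.8]), 16.3) 1513 0.0107
     0.05 (array([556.8, 198.6]), array([109.5, 302.2]), 15.2) 719 0.0648
```

```bash
python3 - <<'E'
from h import *
p,d,P=cloud('wrist')
# top-down ortho render 1px=0.5mm of press handle region, and height map stats
m=(P[...,2]>.045)&(P[...,2]<.09)&(P[...,0]>.48)&(P[...,0]<.68)&(P[...,1]<.16)
v,u=np.nonzero(m);print(u.min(),u.max(),v.min(),v.max(),m.sum())
cv2.imwrite('pics/w0c.png',cv2.resize(p[0:200,200:460,::-1],None,fx=3,fy=3))
E
```

```text
250 368 0 360 4281
```

View pics/w0c.png

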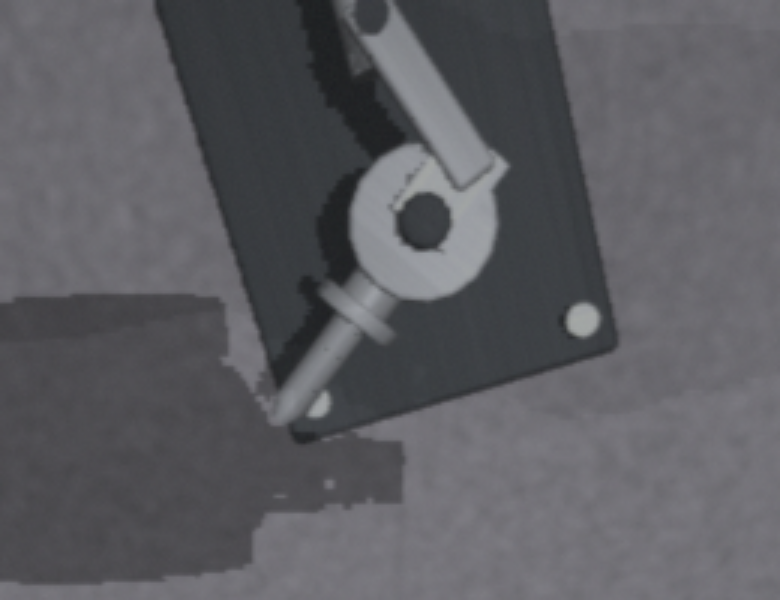

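The wrist crop shows the pivot pin at (424,220), the collar at (357,312) and the stub tip at (278,415), all crop pixels. I'll move closer to measure them.

{"op": "drive_tool", "data": {"deltas": "8.5 3 0 1 0 0 0; 8.5 3 0 2 0 0 0; 8.5 2 0 2 0 0 0; 8.5 0 0 0 0 0 0; 8.5 0 0 0 0 0 0"}}

```text
time_s: 1.97
eef_pos: [0.5745, 0.0808, 0.1805]
tool_rot: [[-0.002, 1.0, -0.002], [1.0, 0.002, -0.0], [-0.0, -0.002, -1.0]]
ft_force: [-0.6, -1.3, 1.0]
grip_width: 0.0847
finger_force: 0.0
```

```bash
python3 - <<'E'
from h import *
s=sensors.state();print(s['time_s'],s['eef_pos'],s['ft_force'],s['joint_positions'])
p,d,P=cloud('wrist','w1');np.save('w1P.npy',P)
np.save('w1d.npy',d)
i=vision.camera_info('wrist');M=i['mount'];R=np.array(s['tool_rot']);print('cam',R@M[:3,3]+s['eef_pos'])
m=(P[...,2]>.03)&(P[...,2]<.10)&(P[...,0]>.48)&(P[...,0]<.66)&(P[...,1]<.13)&(P[...,1]>-.02)
v,u=np.nonzero(m);print(u.min(),u.max(),v.min(),v.max())
plate=P[(abs(P[...,2]-.012)<.004)]; print('plate z',np.nanmedian(plate[:,2]), 'table',np.nanmedian(P[(abs(P[...,2])<.005)][:,2]))
cv2.imwrite('pics/w1c.png',cv2.resize(p[60:260,220:420,::-1],None,fx=3,fy=3))
E
```

```text
1.9667 [0.57452675 0.08082895 0.18050767] [-0.62661352 -1.34263223  1.02692773] [-0.18702408  0.7764879  -0.01560168  1.53093627  0.01461598  0.8360081
 -0.20620794]
cam [0.57494561 0.15516143 0.3244004 ]
288 374 138 236
plate z 0.013284871880136245 table 0.0013260777293534476
```

View pics/w1c.png

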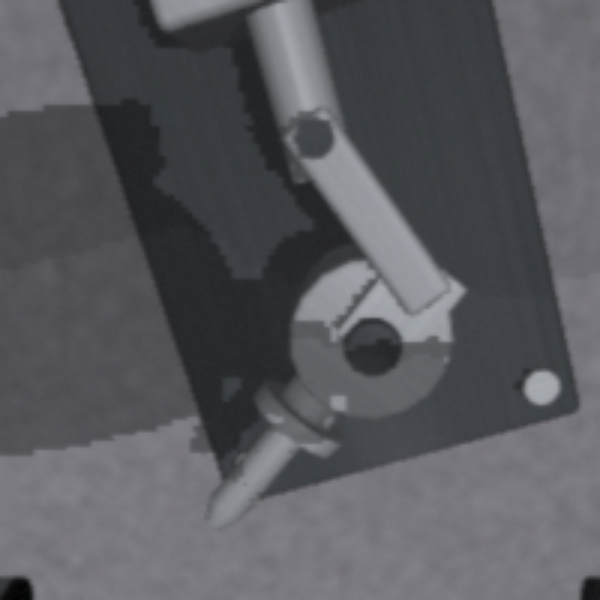

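Here the pin is at crop (372,346), the collar's outer face at about (295,428), and the tip at (215,522). I'll fit the stub and plate from the depth.

```bash
python3 - <<'E'
from h import *
P=np.load('w1P.npy');i=vision.camera_info('wrist')
Z0=.0013
m=(P[...,2]>.045)&(P[...,2]<.10)&(P[...,0]>.48)&(P[...,0]<.66)&(P[...,1]<.14)&(P[...,1]>-.02)
for uv in [(344,175.3),(335,175),(353,175),(318,203),(306,217),(294,231)]:
    u,v=int(uv[0]),int(uv[1]);print(uv,P[v,u].round(4))
# pixels of stub: below row ~ 195 left part
v,u=np.nonzero(m)
Q=P[m]
piv=P[175,344][:2].copy()
# hub circle: ring points
ring=Q[(np.hypot(*(Q[:,:2]-piv).T)<.035)&(Q[:,2]>.055)]
print('hub z',np.percentile(ring[:,2],[10,50,90]).round(4))
t=Q[:,:2]-piv; r=np.hypot(*t.T)
ang=np.arctan2(t[:,1],t[:,0])
st=Q[(r>.043)&(r<.085)&(np.abs(ang+2.18)<.5)]
print(len(st),rect(st))
c=st.mean(0);_,_,V=np.linalg.svd(st[:,:2]-c[:2]);dv=V[0]*np.sign(V[0]@[-.5,-.8]);n=np.array([-dv[1],dv[0]])
print('stub c',c.round(4),'dir',np.degrees(np.arctan2(dv[1],dv[0])))
a=(Q[:,:2]-piv)@dv;b=(Q[:,:2]-piv)@n
for lo in range(20,86,3):
    k=(a*1000>=lo)&(a*1000<lo+3)&(abs(b)<.03)
    if k.sum()>2: print(lo,k.sum(),'b',(b[k].min()*1e3).round(1),(b[k].max()*1e3).round(1),'zmax',Q[k,2].max().round(4),'b at top',(b[k][np.argsort(-Q[k,2])[:6]].mean()*1e3).round(1))
# plate edges
pl=P[(abs(P[...,2]-.0133)<.003)];print('plate',rect(pl))
E
```

```text
(344, 175.3) [0.5925 0.1012 0.084 ]
(335, 175) [0.5853 0.1013 0.0846]
(353, 175) [0.5996 0.1012 0.0839]
(318, 203) [0.5716 0.0752 0.0759]
(306, 217) [0.5609 0.0595 0.0678]
(294, 231) [0.55   0.0462 0.0681]
hub z [0.0716 0.075  0.0831]
422 (array([556. ,  53.5]), array([33.9, 12. ]), 51.8)
stub c [0.5565 0.0552 0.0656] dir -127.15878294393491
20 62 b -9.8 10.4 zmax 0.0755 b at top -1.2
23 55 b -8.9 8.2 zmax 0.0709 b at top -1.5
26 71 b -8.8 8.7 zmax 0.0716 b at top -0.6
29 169 b -14.6 14.1 zmax 0.0763 b at top -0.3
32 112 b -14.5 14.7 zmax 0.0774 b at top -1.9
35 55 b -14.5 14.0 zmax 0.0762 b at top -0.1
38 26 b -5.8 5.7 zmax 0.0679 b at top -0.6
41 44 b -5.7 5.3 zmax 0.0686 b at top 0.5
44 41 b -5.9 5.0 zmax 0.0684 b at top 0.4
47 44 b -6.0 6.0 zmax 0.0681 b at top -1.1
50 43 b -5.9 4.8 zmax 0.0678 b at top -0.0
53 40 b -6.0 5.8 zmax 0.0687 b at top -0.4
56 40 b -5.8 4.9 zmax 0.0676 b at top -1.1
59 41 b -6.1 5.6 zmax 0.0689 b at top 0.5
62 43 b -6.1 5.3 zmax 0.0683 b at top -1.6
65 37 b -6.2 5.5 zmax 0.0681 b at top -0.7
68 36 b -5.9 5.1 zmax 0.0681 b at top -0.2
71 23 b -5.0 4.1 zmax 0.0665 b at top -0.3
74 18 b -3.5 3.4 zmax 0.0655 b at top 0.1
plate (array([509.7, 136.4]), array([320.5, 214. ]), 0.1)
```

{"op": "drive_tool", "data": {"deltas": "8.5 -3.9 -0.6 -0.5 0 0 0; 8.5 -3.9 -0.6 -0.5 0 0 0; 8.5 -3.9 -0.6 0 0 0 0; 8.5 -3.9 -0.6 0 0 0 0; 8.5 -3.9 -0.6 0 0 0 0; 8.5 -3.9 -0.6 0 0 0 0; 8.5 -3.9 -0.6 0 0 0 0; 8.5 -3.9 -0.6 0 0 0 0; 8.5 -3.9 -0.6 0 0 0 0; 8.5 -2 -0.3 0 0 0 0; 8.5 0 0 0 0 0 0; 8.5 0 0 0 0 0 0"}}

```text
time_s: 3.02
eef_pos: [0.5171, -0.2932, 0.1919]
tool_rot: [[0.003, 1.0, 0.001], [1.0, -0.003, -0.001], [-0.001, 0.001, -1.0]]
ft_force: [-0.0, 0.9, -0.5]
grip_width: 0.0851
finger_force: 0.0
```

```bash
python3 - <<'E'
from h import *
s=sensors.state();print(s['time_s'],s['eef_pos'],s['tool_rot'],s['ft_force'],s['joint_positions'])
p,d,P=cloud('wrist','w2');np.save('w2P.npy',P)
print('table',np.nanmedian(P[(abs(P[...,2])<.005)][:,2]))
for q in ['bar_center','rack']:
  for m in vision.masks_of(q,'wrist'):
    X=P[m['mask']];X=X[~np.isnan(X[:,0])]
    print(q,round(m['score'],2),m['uv'])
    for lo,hi in [(.004,.015),(.052,.0575),(.0575,.065)]:
        Y=X[(X[:,2]>lo)&(X[:,2]<hi)]
        if len(Y)>20: print('   ',lo,rect(Y),len(Y),Y[:,2].mean().round(4))
E
```

```text
3.0167 [ 0.51709408 -0.29315342  0.19188273] [[ 3.48264307e-03  9.99993808e-01  5.05552409e-04]
 [ 9.99993531e-01 -3.48218642e-03 -9.01356076e-04]
 [-8.99590067e-04  5.08688240e-04 -9.99999466e-01]] [-0.04332926  0.92504053 -0.51312292] [ 0.50595488  0.78191499 -0.09102598  1.46346711  0.08268497  0.89910865
  0.38632178]
table 0.001356694103553241
bar_center 0.84 [129.1, 211.9]
    0.004 (array([ 310.2, -317.2]), array([231.5,  26.4]), 4.1) 379 0.0101
bar_center 0.69 [319.4, 195.1]
    0.004 (array([ 511.6, -298.2]), array([ 27., 150.]), 10.5) 25 0.0095
    0.052 (array([ 516.8, -312.5]), array([ 22.1, 179.3]), 10.0) 2776 0.0568
    0.0575 (array([ 516.9, -312.3]), array([ 21.9, 178.5]), 10.1) 1375 0.0579
rack 0.66 [326.7, 182.0]
    0.004 (array([ 517.7, -314.7]), array([ 90.2, 189.4]), 9.7) 7548 0.0092
    0.052 (array([ 515.5, -304.9]), array([ 69.9, 163.8]), 10.2) 192 0.0555
    0.0575 (array([ 516.2, -305.7]), array([ 69.4, 161.8]), 9.6) 991 0.0591
```

View pics/w2.png

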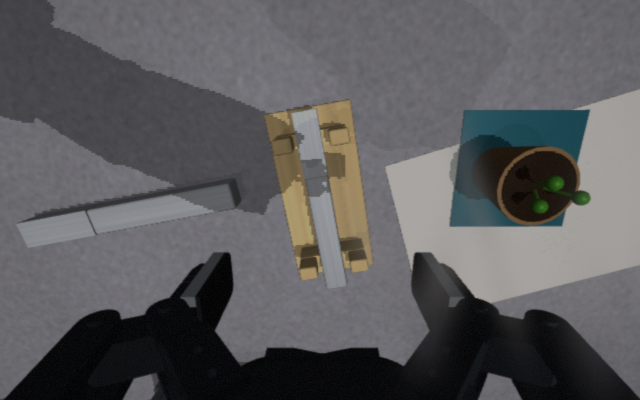

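```bash
python3 - <<'E'
import cv2,numpy as np
a=cv2.imread('pics/side0.png')[235:335,310:410];b=cv2.imread('pics/scene0.png')[195:260,165:265];c=cv2.imread('pics/w2.png')[95:295,260:380]
f=lambda x,k:cv2.resize(x,None,fx=k,fy=k,interpolation=cv2.INTER_CUBIC)
o=np.zeros((600,800,3),np.uint8);A=f(a,4);o[:400,:400]=A;B=f(b,4);o[:260,400:800]=B;C=f(c,1.6);o[270:270+C.shape[0],420:420+C.shape[1]]=C
cv2.imwrite('pics/mont.png',o)
E
```

```text
(no output)
```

View pics/mont.png

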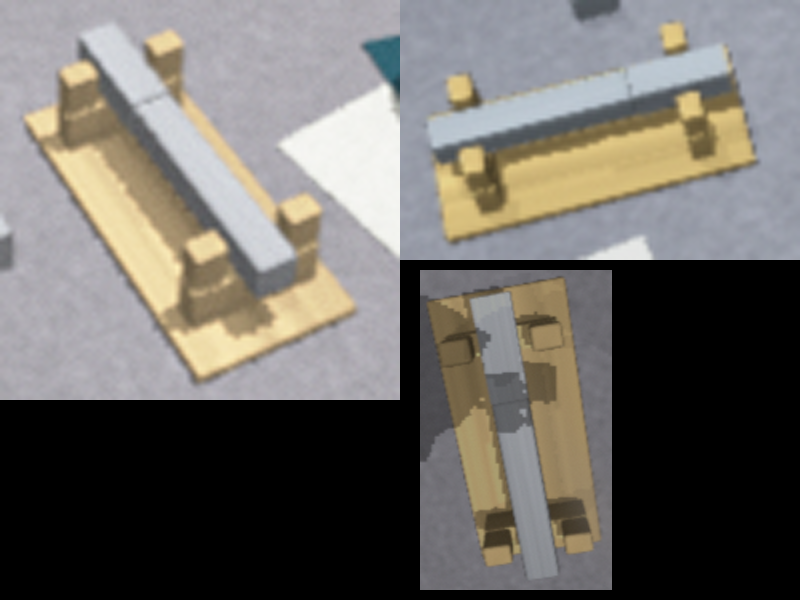

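The seam 60 mm from the far (+y) end and the plain near face put the socket at the +y end. I'll grasp the bar now.

{"op": "drive_tool", "data": {"deltas": "8.5 -1.95 0 0 0 0 0; 8.5 0 0 2 0 0 -0.089; 8.5 0 0 4 0 0 -0.089; 8.5 0 0 4 0 0 0; 8.5 0 0 3.5 0 0 0; 8.5 0 0 2 0 0 0; 8.5 0 0 0.9 0 0 0; 8.5 0 0 0 0 0 0; 8.5 0 0 0 0 0 0"}}

```text
time_s: 3.92
eef_pos: [0.5186, -0.3104, 0.0284]
tool_rot: [[-0.178, 0.984, 0.001], [0.984, 0.178, -0.001], [-0.001, 0.001, -1.0]]
ft_force: [-0.5, 0.3, 1.3]
grip_width: 0.0852
finger_force: 0.0
```

{"op": "drive_tool", "data": {"deltas": "3 0 -0.1 0 0 0 0; 2 0 0 0 0 0 0; 1.5 0 0 0 0 0 0; 1.5 0 0 0 0 0 0; 1.5 0 0 0 0 0 0; 1.5 0 0 0 0 0 0; 1.5 0 0 0 0 0 0", "squeeze": 70}}

```text
time_s: 4.5
eef_pos: [0.5171, -0.3108, 0.0278]
tool_rot: [[-0.177, 0.984, 0.0], [0.984, 0.177, -0.0], [-0.0, 0.0, -1.0]]
ft_force: [-1.9, 1.3, 8.6]
grip_width: 0.0208
finger_force: 69.4
```

{"op": "drive_tool", "data": {"deltas": "1.5 0 0 -1.5 0 0 0; 1.5 0 0 -3.5 0 0 0; 1.5 0 0 -3.5 0 0 0; 1.5 0 0 -2.5 0 0 0; 1.5 0 0 0 0 0 0"}}

```text
time_s: 4.92
eef_pos: [0.5185, -0.3116, 0.1421]
tool_rot: [[-0.177, 0.984, 0.006], [0.984, 0.177, -0.003], [-0.004, 0.005, -1.0]]
ft_force: [-0.4, -0.8, -1.4]
grip_width: 0.021
finger_force: 69.2
```

{"op": "drive_tool", "data": {"deltas": "1.5 3.8 0.15 0 0 0 0.118; 1.5 3.8 -0.31 0 0 0 0.118; 1.5 3.73 -0.75 0 0 0 0.118; 1.5 3.62 -1.18 0 0 0 0.118; 1.5 3.45 -1.61 0 0 0 0.118; 1.5 3.24 -2 0 0 0 0.118; 1.5 2.98 -2.37 0 0 0 0.118; 1.5 0 0 0 0 0 0; 1.5 0 0 0 0 0 0; 1.5 0 0 0 0 0 0"}}

```text
time_s: 5.75
eef_pos: [0.4796, -0.0472, 0.1371]
tool_rot: [[0.603, 0.798, -0.0], [0.798, -0.603, -0.001], [-0.001, 0.0, -1.0]]
ft_force: [-0.5, -0.1, -3.1]
grip_width: 0.0209
finger_force: 69.4
```

```bash
cat > m.py <<'E'
from h import *
def barstub(name=None,ztop=None):
    s=sensors.state();T=np.array(s['eef_pos']);R=np.array(s['tool_rot'])
    p,d,P=cloud('wrist',name)
    L=(P-T)@R   # tool coords
    return s,p,P,L
E
python3 - <<'E'
from m import *
s,p,P,L=barstub('w3');print(s['time_s'],s['eef_pos'],s['tool_rot'].round(3),s['ft_force'],s['joint_positions'].round(2))
np.savez('w3',P=P,L=L)
k=(L[...,2]>-.04)&(L[...,2]<.0)&(abs(L[...,1])<.03)&(abs(L[...,0])<.15)
print(rect(L[k]),np.median(L[k],0))
X=L[k]
for lo in range(-110,110,10):
    j=(X[:,0]*1e3>=lo)&(X[:,0]*1e3<lo+10)
    if j.sum()>3:print(lo,j.sum(),(X[j,1].min()*1e3).round(1),(X[j,1].max()*1e3).round(1),'z',np.median(X[j,2]).round(4))
print('xmax',X[:,0].max())
E
```

```text
5.75 [ 0.47963275 -0.04721049  0.13705298] [[ 0.603  0.798 -0.   ]
 [ 0.798 -0.603 -0.001]
 [-0.001  0.    -1.   ]] [-0.47986755 -0.13924646 -3.12784592] [-0.05  0.73  0.15  1.93 -0.21  0.49 -0.4 ]
(array([27.1, -2.8]), array([ 47.5, 123. ]), 81.0) [ 0.03242433  0.00056062 -0.02942849]
-40 266 -10.5 11.4 z -0.0292
-30 887 -10.7 11.2 z -0.0293
-20 962 -12.0 12.9 z -0.0294
-10 1242 -11.9 12.8 z -0.0295
0 2097 -23.7 24.5 z -0.0292
10 2163 -18.6 19.3 z -0.0292
20 1248 -10.5 11.4 z -0.0294
30 1343 -10.6 11.5 z -0.0294
40 1447 -10.6 11.5 z -0.0295
50 1576 -10.4 11.6 z -0.0295
60 1693 -10.6 11.6 z -0.0295
70 1832 -10.5 11.6 z -0.0296
80 1606 -10.4 11.7 z -0.0296
xmax 0.0882274615358073
```

View pics/w3.png

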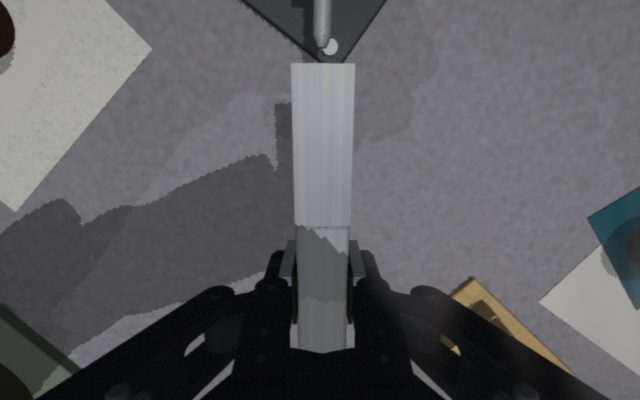

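The bar sits straight in the hand, with its mouth 88 mm ahead of the TCP. The stub tip is dead ahead at (322,42). I'll check the lateral offset in the tool frame.

```bash
python3 - <<'E'
from m import *
f=np.load('w3.npz');P,L=f['P'],f['L']
k=(P[...,2]>.05)&(P[...,2]<.075)&(L[...,0]>.092)&(abs(L[...,1])<.04)
X=L[k];print(k.sum(),np.percentile(P[k][:,2],95))
for lo in range(96,150,4):
    j=(X[:,0]*1e3>=lo)&(X[:,0]*1e3<lo+4)
    if j.sum()>3:print(lo,j.sum(),(X[j,1].min()*1e3).round(1),(X[j,1].max()*1e3).round(1),X[j,2].min().round(4))
E
```

```text
839 0.06789332796496995
108 56 -3.3 3.8 0.0705
112 113 -5.3 5.6 0.0683
116 135 -5.2 5.6 0.068
120 131 -5.1 6.3 0.0686
124 139 -5.1 6.2 0.0679
128 141 -5.1 6.2 0.0682
132 122 -5.1 6.2 0.0685
```

{"op": "drive_tool", "data": {"deltas": "1.5 0 0 2 0 0 0; 1.5 0 0 3 0 0 0; 1.5 0 0 2.5 0 0 0; 1.5 0 0 1.5 0 0 0; 1.5 0 0 0.43 0 0 0; 1.5 0 0 0 0 0 0; 1.5 0 0 0 0 0 0; 1.5 0 0 0 0 0 0"}}

```text
time_s: 6.47
eef_pos: [0.4801, -0.0473, 0.044]
tool_rot: [[0.604, 0.797, 0.001], [0.797, -0.604, -0.0], [0.001, 0.001, -1.0]]
ft_force: [0.1, -0.1, -2.9]
grip_width: 0.021
finger_force: 69.3
```

{"op": "drive_tool", "data": {"deltas": "1.5 0.8 0 0.05 0 0 0; 1.5 0.8 0 0.05 0 0 0; 1.5 0.8 0 0 0 0 0; 1.5 0.6 0 0 0 0 0; 1.5 0 0 0 0 0 0; 1.5 0 0 0 0 0 0"}}

```text
time_s: 6.97
eef_pos: [0.4978, -0.0225, 0.042]
tool_rot: [[0.603, 0.798, -0.0], [0.798, -0.603, -0.0], [-0.0, -0.0, -1.0]]
ft_force: [0.5, -0.7, -2.5]
grip_width: 0.0208
finger_force: 69.3
```

{"op": "drive_tool", "data": {"deltas": "1.5 0.6 0 -0.05 0 0 0; 1.5 0.7 0 0 0 0 0; 1.5 0.7 0 0 0 0 0; 1.5 0.5 0 0 0 0 0; 1.5 0 0 0 0 0 0; 1.5 0 0 0 0 0 0"}}

```text
time_s: 7.47
eef_pos: [0.5128, -0.0027, 0.0424]
tool_rot: [[0.603, 0.798, -0.0], [0.798, -0.603, -0.0], [-0.0, -0.0, -1.0]]
ft_force: [-0.3, -0.8, -2.6]
grip_width: 0.0212
finger_force: 69.3
```

{"op": "drive_tool", "data": {"deltas": "1.5 0.15 0 0 0 0 0; 1.5 0.15 0 0 0 0 0; 1.5 0 0 0 0 0 0; 1.5 0 0 0 0 0 0"}}

```text
time_s: 7.8
eef_pos: [0.5146, -0.0006, 0.0425]
tool_rot: [[0.604, 0.797, -0.0], [0.797, -0.604, 0.0], [-0.0, -0.0, -1.0]]
ft_force: [0.1, -0.5, -2.5]
grip_width: 0.0207
finger_force: 69.3
```

{"op": "drive_tool", "data": {"deltas": "1.5 0.1 0 0 0 0 0; 1.5 0 0 0 0 0 0; 1.5 0 0 0 0 0 0"}}

```text
time_s: 8.05
eef_pos: [0.5152, 0.0002, 0.0425]
tool_rot: [[0.604, 0.797, -0.0], [0.797, -0.604, 0.0], [-0.0, -0.0, -1.0]]
ft_force: [0.6, 0.5, -2.8]
grip_width: 0.021
finger_force: 69.3
```

{"op": "drive_tool", "data": {"deltas": "1.5 0.1 0 0 0 0 0; 1.5 0 0 0 0 0 0; 1.5 0 0 0 0 0 0"}}

```text
time_s: 8.3
eef_pos: [0.5158, 0.0011, 0.0425]
tool_rot: [[0.604, 0.797, -0.0], [0.797, -0.604, 0.0], [-0.0, -0.0, -1.0]]
ft_force: [0.1, 0.4, -2.1]
grip_width: 0.0211
finger_force: 69.3
```

{"op": "drive_tool", "data": {"deltas": "1.5 0.05 0 0 0 0 0; 1.5 0 0 0 0 0 0; 1.5 0 0 0 0 0 0"}}

```text
time_s: 8.55
eef_pos: [0.5161, 0.0014, 0.0425]
tool_rot: [[0.604, 0.797, -0.0], [0.797, -0.604, -0.0], [-0.0, -0.0, -1.0]]
ft_force: [0.1, -0.3, -1.9]
grip_width: 0.0205
finger_force: 69.3
```

{"op": "drive_tool", "data": {"deltas": "1.5 0.06 0 0 0 0 0; 1.5 0 0 0 0 0 0; 1.5 0 0 0 0 0 0"}}

```text
time_s: 8.8
eef_pos: [0.5165, 0.0019, 0.0425]
tool_rot: [[0.604, 0.797, -0.0], [0.797, -0.604, -0.0], [-0.0, -0.0, -1.0]]
ft_force: [-0.1, -0.9, -2.4]
grip_width: 0.021
finger_force: 69.3
```

{"op": "drive_tool", "data": {"deltas": "1.5 0.06 0 0 0 0 0; 1.5 0 0 0 0 0 0; 1.5 0 0 0 0 0 0"}}

```text
time_s: 9.05
eef_pos: [0.5165, 0.0021, 0.0424]
tool_rot: [[0.604, 0.797, -0.001], [0.797, -0.604, -0.0], [-0.001, -0.0, -1.0]]
ft_force: [-4.6, -3.9, -1.7]
grip_width: 0.0212
finger_force: 69.4
```

{"op": "drive_tool", "data": {"deltas": "1.5 0.06 0 0 0 0 0; 1.5 0 0 0 0 0 0; 1.5 0 0 0 0 0 0"}}

```text
time_s: 9.3
eef_pos: [0.5165, 0.0021, 0.0424]
tool_rot: [[0.604, 0.797, -0.002], [0.797, -0.604, -0.001], [-0.002, -0.001, -1.0]]
ft_force: [-6.5, -6.2, -0.2]
grip_width: 0.021
finger_force: 69.6
```

{"op": "drive_tool", "data": {"deltas": "1.5 -0.05 0 0 0 0 0; 1.5 0 0.25 0 0 0 -0.02; 1.5 0.01 0.37 0 0 0 -0.03; 1.5 0.01 0.37 0 0 0 -0.03; 1.5 0 0 0 0 0 0"}}

```text
time_s: 9.72
eef_pos: [0.5243, -0.0038, 0.0423]
tool_rot: [[0.536, 0.844, -0.002], [0.844, -0.536, -0.0], [-0.002, -0.002, -1.0]]
ft_force: [-7.0, -5.1, -0.7]
grip_width: 0.021
finger_force: 69.6
```

{"op": "drive_tool", "data": {"deltas": "1.5 0.01 0.37 0 0 0 -0.03; 1.5 0.01 0.37 0 0 0 -0.03; 1.5 0.01 0.37 0 0 0 -0.03; 1.5 0 0 0 0 0 0"}}

```text
time_s: 10.05
eef_pos: [0.5336, -0.0094, 0.0422]
tool_rot: [[0.458, 0.889, -0.003], [0.889, -0.458, -0.001], [-0.002, -0.003, -1.0]]
ft_force: [-8.6, -5.7, 0.1]
grip_width: 0.0208
finger_force: 69.7
```

{"op": "drive_tool", "data": {"deltas": "1.5 -0.08 0.37 0 0 0 -0.03; 1.5 0.01 0.37 0 0 0 -0.03; 1.5 0.01 0.37 0 0 0 -0.03; 1.5 0 0 0 0 0 0"}}

```text
time_s: 10.38
eef_pos: [0.5435, -0.0142, 0.0422]
tool_rot: [[0.376, 0.926, -0.003], [0.926, -0.376, 0.0], [-0.001, -0.003, -1.0]]
ft_force: [-8.3, -2.9, -1.5]
grip_width: 0.0209
finger_force: 69.7
```

{"op": "drive_tool", "data": {"deltas": "1.5 -0.02 0.37 0 0 0 -0.03; 1.5 0 0.37 0 0 0 -0.03; 1.5 0 0.37 0 0 0 -0.03; 1.5 0 0 0 0 0 0"}}

```text
time_s: 10.72
eef_pos: [0.5537, -0.0181, 0.0421]
tool_rot: [[0.292, 0.957, -0.003], [0.957, -0.292, 0.0], [-0.001, -0.003, -1.0]]
ft_force: [-10.1, -1.9, -0.5]
grip_width: 0.021
finger_force: 69.7
```

{"op": "drive_tool", "data": {"deltas": "1.5 -0.02 0.37 0 0 0 -0.03; 1.5 0 0.37 0 0 0 -0.03; 1.5 0 0.37 0 0 0 -0.03; 1.5 0 0.37 0 0 0 -0.03; 1.5 0 0 0 0 0 0"}}

```text
time_s: 11.13
eef_pos: [0.5678, -0.0218, 0.042]
tool_rot: [[0.175, 0.985, -0.004], [0.985, -0.175, 0.0], [-0.0, -0.004, -1.0]]
ft_force: [-9.3, -0.6, 0.6]
grip_width: 0.0211
finger_force: 69.8
```

{"op": "drive_tool", "data": {"deltas": "1.5 0 0.37 0 0 0 -0.03; 1.5 0 0.37 0 0 0 -0.03; 1.5 0 0.37 0 0 0 -0.03; 1.5 0 0.37 0 0 0 -0.03; 1.5 0 0 0 0 0 0"}}

```text
time_s: 11.55
eef_pos: [0.5824, -0.0239, 0.042]
tool_rot: [[0.056, 0.998, -0.004], [0.998, -0.056, 0.0], [-0.0, -0.004, -1.0]]
ft_force: [-10.6, -2.1, 0.4]
grip_width: 0.0207
finger_force: 69.8
```

{"op": "drive_tool", "data": {"deltas": "1.5 0 0.37 0 0 0 -0.03; 1.5 0 0.37 0 0 0 -0.03; 1.5 0 0.37 0 0 0 -0.03; 1.5 0 0.37 0 0 0 -0.03; 1.5 0 0 0 0 0 0"}}

```text
time_s: 11.97
eef_pos: [0.5973, -0.0242, 0.042]
tool_rot: [[-0.064, 0.998, -0.004], [0.998, 0.064, -0.0], [0.0, -0.004, -1.0]]
ft_force: [-9.4, -1.8, 0.6]
grip_width: 0.0209
finger_force: 69.8
```

{"op": "drive_tool", "data": {"deltas": "1.5 0 0.37 0 0 0 -0.03; 1.5 0 0.37 0 0 0 -0.03; 1.5 0 0.37 0 0 0 -0.03; 1.5 0 0.37 0 0 0 -0.03; 1.5 0 0 0 0 0 0"}}

```text
time_s: 12.38
eef_pos: [0.6124, -0.0227, 0.0421]
tool_rot: [[-0.183, 0.983, -0.003], [0.983, 0.183, -0.0], [0.0, -0.003, -1.0]]
ft_force: [-7.1, -2.6, -0.7]
grip_width: 0.0211
finger_force: 69.7
```

{"op": "drive_tool", "data": {"deltas": "1.5 0 0.37 0 0 0 -0.03; 1.5 0 0.37 0 0 0 -0.03; 1.5 0 0.37 0 0 0 -0.03; 1.5 0 0 0 0 0 0"}}

```text
time_s: 12.72
eef_pos: [0.6236, -0.0203, 0.0421]
tool_rot: [[-0.271, 0.963, -0.002], [0.963, 0.271, -0.0], [0.0, -0.002, -1.0]]
ft_force: [-4.5, -2.6, -1.7]
grip_width: 0.0206
finger_force: 69.6
```

{"op": "drive_tool", "data": {"deltas": "1.5 0 0.37 0 0 0 -0.03; 1.5 0 0.37 0 0 0 -0.03; 1.5 0 0.37 0 0 0 -0.03; 1.5 0 0 0 0 0 0"}}

```text
time_s: 13.05
eef_pos: [0.6347, -0.0168, 0.0422]
tool_rot: [[-0.356, 0.935, -0.001], [0.935, 0.356, -0.0], [0.0, -0.001, -1.0]]
ft_force: [-2.0, -1.6, -2.4]
grip_width: 0.0209
finger_force: 69.5
```

{"op": "drive_tool", "data": {"deltas": "1.5 0 0.37 0 0 0 -0.03; 1.5 0 0.37 0 0 0 -0.03; 1.5 0 0 0 0 0 0; 1.5 0 0 0 0 0 0"}}

```text
time_s: 13.38
eef_pos: [0.6421, -0.0135, 0.0426]
tool_rot: [[-0.41, 0.912, 0.001], [0.912, 0.41, 0.001], [0.0, 0.001, -1.0]]
ft_force: [2.4, 1.7, -3.5]
grip_width: 0.0207
finger_force: 69.5
```

{"op": "drive_tool", "data": {"deltas": "1.5 0 0.37 0 0 0 -0.03; 1.5 0 0.37 0 0 0 -0.03; 1.5 0 0.25 0 0 0 -0.02; 1.5 0 0 0 0 0 0; 1.5 0 0 0 0 0 0"}}

```text
time_s: 13.8
eef_pos: [0.6515, -0.009, 0.0427]
tool_rot: [[-0.483, 0.876, 0.002], [0.876, 0.483, 0.001], [0.0, 0.002, -1.0]]
ft_force: [6.7, 3.6, -3.9]
grip_width: 0.0209
finger_force: 69.5
```

{"op": "drive_tool", "data": {"deltas": "1.5 0 0.25 0 0 0 -0.02; 1.5 0 0.25 0 0 0 -0.02; 1.5 0 0 0 0 0 0; 1.5 0 0 0 0 0 0"}}

```text
time_s: 14.13
eef_pos: [0.6559, -0.0065, 0.0427]
tool_rot: [[-0.517, 0.856, 0.002], [0.856, 0.517, 0.001], [-0.0, 0.002, -1.0]]
ft_force: [7.1, 4.0, -3.8]
grip_width: 0.0208
finger_force: 69.5
```

{"op": "drive_tool", "data": {"deltas": "1.5 0 0.19 0 0 0 -0.015; 1.5 0 0.19 0 0 0 -0.015; 1.5 0 0 0 0 0 0; 1.5 0 0 0 0 0 0"}}

```text
time_s: 14.47
eef_pos: [0.6587, -0.0047, 0.0426]
tool_rot: [[-0.542, 0.84, 0.001], [0.84, 0.542, 0.001], [0.0, 0.001, -1.0]]
ft_force: [4.5, 3.8, -2.9]
grip_width: 0.0211
finger_force: 69.7
```

{"op": "drive_tool", "data": {"deltas": "1.5 0 0.19 0 0 0 -0.015; 1.5 0 0 0 0 0 0; 1.5 0 0 0 0 0 0"}}

```text
time_s: 14.72
eef_pos: [0.6597, -0.0043, 0.0424]
tool_rot: [[-0.554, 0.832, -0.0], [0.832, 0.554, 0.0], [0.0, -0.0, -1.0]]
ft_force: [1.9, 2.3, -2.3]
grip_width: 0.021
finger_force: 69.8
```

{"op": "drive_tool", "data": {"deltas": "1.5 0 0.15 0 0 0 -0.012; 1.5 0 0 0 0 0 0; 1.5 0 0 0 0 0 0"}}

```text
time_s: 14.97
eef_pos: [0.6607, -0.0037, 0.0423]
tool_rot: [[-0.564, 0.826, -0.001], [0.826, 0.564, -0.0], [0.0, -0.001, -1.0]]
ft_force: [-0.5, 0.6, -2.8]
grip_width: 0.0213
finger_force: 69.6
```

{"op": "drive_tool", "data": {"deltas": "1.5 0 0.15 0 0 0 -0.012; 1.5 0 0 0 0 0 0; 1.5 0 0 0 0 0 0"}}

```text
time_s: 15.22
eef_pos: [0.6621, -0.0027, 0.0424]
tool_rot: [[-0.574, 0.819, -0.0], [0.819, 0.574, -0.0], [0.0, -0.0, -1.0]]
ft_force: [-0.7, -1.4, -3.2]
grip_width: 0.0208
finger_force: 69.7
```

{"op": "drive_tool", "data": {"deltas": "1.5 0 0.12 0 0 0 -0.008; 1.5 0 0 0 0 0 0; 1.5 0 0 0 0 0 0"}}

```text
time_s: 15.47
eef_pos: [0.6631, -0.0019, 0.0424]
tool_rot: [[-0.58, 0.814, -0.0], [0.814, 0.58, -0.0], [0.0, -0.0, -1.0]]
ft_force: [0.5, -0.2, -2.8]
grip_width: 0.0209
finger_force: 69.7
```

{"op": "drive_tool", "data": {"deltas": "1.5 0 0.1 0 0 0 -0.006; 1.5 0 0 0 0 0 0; 1.5 0 0 0 0 0 0"}}

```text
time_s: 15.72
eef_pos: [0.6639, -0.0014, 0.0425]
tool_rot: [[-0.585, 0.811, -0.0], [0.811, 0.585, 0.0], [0.0, -0.0, -1.0]]
ft_force: [0.8, -1.6, -2.9]
grip_width: 0.0207
finger_force: 69.7
```

{"op": "drive_tool", "data": {"deltas": "1.5 0 0.12 0 0 0 -0.008; 1.5 0 0 0 0 0 0; 1.5 0 0 0 0 0 0"}}

```text
time_s: 15.97
eef_pos: [0.6648, -0.0008, 0.0424]
tool_rot: [[-0.592, 0.806, -0.0], [0.806, 0.592, -0.0], [0.0, -0.0, -1.0]]
ft_force: [-1.7, -1.5, -2.0]
grip_width: 0.0207
finger_force: 69.7
```

{"op": "drive_tool", "data": {"deltas": "1.5 0 0.1 0 0 0 -0.006; 1.5 0 0 0 0 0 0; 1.5 0 0 0 0 0 0"}}

```text
time_s: 16.22
eef_pos: [0.6654, -0.0004, 0.0423]
tool_rot: [[-0.596, 0.803, -0.001], [0.803, 0.596, -0.001], [0.0, -0.001, -1.0]]
ft_force: [-4.5, -3.4, -1.4]
grip_width: 0.0211
finger_force: 69.8
```

{"op": "drive_tool", "data": {"deltas": "1.5 0 0.08 0 0 0 -0.003; 1.5 0 0 0 0 0 0; 1.5 0 0 0 0 0 0"}}

```text
time_s: 16.47
eef_pos: [0.6657, -0.0001, 0.0423]
tool_rot: [[-0.599, 0.801, -0.002], [0.801, 0.599, -0.001], [0.0, -0.002, -1.0]]
ft_force: [-6.7, -4.2, -0.9]
grip_width: 0.021
finger_force: 70.0
```

{"op": "drive_tool", "data": {"deltas": "1.5 0 0.06 0 0 0 -0.002; 1.5 0 0 0 0 0 0; 1.5 0 0 0 0 0 0; 1.5 0 0 0 0 0 0"}}

```text
time_s: 16.8
eef_pos: [0.6659, -0.0, 0.0422]
tool_rot: [[-0.6, 0.8, -0.002], [0.8, 0.6, -0.001], [0.0, -0.003, -1.0]]
ft_force: [-7.6, -5.5, 0.1]
grip_width: 0.0207
finger_force: 70.1
```

{"op": "drive_tool", "data": {"deltas": "1.5 0 0.05 0 0 0 0; 1.5 0 0 0 0 0 0; 1.5 0 0 0 0 0 0; 1.5 0 0 0 0 0 0; 1.5 0 0 0 0 0 0"}}

```text
time_s: 17.22
eef_pos: [0.666, 0.0001, 0.0421]
tool_rot: [[-0.6, 0.8, -0.003], [0.8, 0.6, -0.002], [0.001, -0.003, -1.0]]
ft_force: [-10.4, -6.5, 0.8]
grip_width: 0.0208
finger_force: 70.3
```

{"op": "drive_tool", "data": {"deltas": "1.5 -0.03 -0.2 0 0 0 0.008; 1.5 0 -0.2 0 0 0 0.015; 1.5 0 0 0 0 0 0; 1.5 0 0 0 0 0 0"}}

```text
time_s: 17.55
eef_pos: [0.6644, -0.0014, 0.0426]
tool_rot: [[-0.582, 0.813, 0.001], [0.813, 0.582, 0.0], [-0.0, 0.001, -1.0]]
ft_force: [-1.0, -0.7, -2.4]
grip_width: 0.021
finger_force: 69.7
```

{"op": "drive_tool", "data": {"deltas": "1.5 -0.2 -0.1 0 0 0 0.015; 1.5 -0.5 0 0 0 0 0; 1.5 -0.5 0 0 0 0 0; 1.5 0 0 0 0 0 0"}}

```text
time_s: 17.88
eef_pos: [0.6709, -0.0134, 0.0425]
tool_rot: [[-0.569, 0.823, 0.001], [0.823, 0.569, -0.001], [-0.001, 0.0, -1.0]]
ft_force: [0.0, -0.7, -2.5]
grip_width: 0.0211
finger_force: 69.7
```

{"op": "drive_tool", "data": {"deltas": "1.5 -0.5 0 0 0 0 0; 1.5 -0.5 0 0 0 0 0; 1.5 -0.5 0 0 0 0 0; 1.5 0 0 0 0 0 0"}}

```text
time_s: 18.22
eef_pos: [0.6793, -0.0257, 0.0424]
tool_rot: [[-0.569, 0.823, 0.0], [0.823, 0.569, -0.001], [-0.001, -0.0, -1.0]]
ft_force: [-0.2, -0.9, -2.5]
grip_width: 0.0209
finger_force: 69.7
```

{"op": "drive_tool", "data": {"deltas": "1.5 -0.7 0 0 0 0 0; 1.5 -0.7 0 0 0 0 0; 1.5 -0.7 0 0 0 0 0; 1.5 -0.7 0 0 0 0 0; 1.5 -0.7 0 0 0 0 0; 1.5 0 0 -1.5 0 0 0; 1.5 0 0 -3 0 0 0; 1.5 0 0 -3 0 0 0; 1.5 0 0 -2.5 0 0 0; 1.5 0 0 0 0 0 0; 1.5 0 0 0 0 0 0"}}

```text
time_s: 19.13
eef_pos: [0.6993, -0.053, 0.1447]
tool_rot: [[-0.57, 0.822, 0.003], [0.822, 0.57, 0.0], [-0.001, 0.002, -1.0]]
ft_force: [0.3, 0.4, -3.2]
grip_width: 0.0209
finger_force: 70.0
```

```bash
python3 - <<'E'
from m import *
s,p,P,L=barstub('w5');print(s['time_s'],s['eef_pos'],s['joint_positions'].round(2))
k=(L[...,2]>-.034)&(L[...,2]<-.025)&(abs(L[...,1])<.02)&(L[...,0]>.03)&(L[...,0]<.15);X=L[k]
print('bar y',X[:,1].min(),X[:,1].max(),'mouth',X[:,0].max())
t=P[...,:2]-[.5925,.1012];r=np.hypot(t[...,0],t[...,1])
j=(P[...,2]>.055)&(P[...,2]<.075)&(r>.043)&(r<.09)&(P[...,1]<.09)&(P[...,0]>.56)
Q=P[j][:,:2];print(j.sum());c=Q.mean(0)-[.5925,.1012];a=np.degrees(np.arctan2(c[1],c[0]));print('stub angle',a,'lever',np.radians(a+73.5))
print('target', np.array([.5171,-.3108])-s['eef_pos'][:2])
# world shift per row in tool axes, turning back to tool x at 100.2 deg
th=np.degrees(np.arctan2(s['tool_rot'][1,0],s['tool_rot'][0,0]));print('theta',th)
n=9;dth=-(100.2-th)/n;sh=(np.array([.5171,-.3108])-s['eef_pos'][:2])*100/n
for i in range(n):
    q=np.radians(th-dth*i);print((sh@[np.cos(q),np.sin(q)]).round(2),(sh@[np.sin(q),-np.cos(q)]).round(2),np.radians(dth).round(4))
E
```

```text
19.1333 [ 0.69929076 -0.05297798  0.14469346] [ 0.1   1.02 -0.2   1.03  0.19  1.11  0.51]
bar y -0.010985961185452134 0.011255731235054026 mouth 0.08785221728726907
820
stub angle -56.76047021982144 lever 0.29215990989975843
target [-0.18219076 -0.25782202]
theta 124.72214519998431
-1.2 -3.3 0.0476
-1.36 -3.23 0.0476
-1.51 -3.17 0.0476
-1.66 -3.09 0.0476
-1.8 -3.01 0.0476
-1.94 -2.92 0.0476
-2.08 -2.82 0.0476
-2.21 -2.72 0.0476
-2.34 -2.61 0.0476
```

The handle reads about 0.29 rad, so it is closed. Now I'll carry the bar back.

{"op": "drive_tool", "data": {"deltas": "1.5 -1.2 -3.3 0 0 0 0.0476; 1.5 -1.36 -3.23 0 0 0 0.0476; 1.5 -1.51 -3.17 0 0 0 0.0476; 1.5 -1.66 -3.09 0 0 0 0.0476; 1.5 -1.8 -3.01 0 0 0 0.0476; 1.5 -1.94 -2.92 0 0 0 0.0476; 1.5 -2.08 -2.82 0 0 0 0.0476; 1.5 -2.21 -2.72 0 0 0 0.0476; 1.5 -2.34 -2.61 0 0 0 0.0476; 1.5 0 0 0 0 0 0; 1.5 0 0 0 0 0 0; 1.5 0 0 0 0 0 0"}}

```text
time_s: 20.18
eef_pos: [0.5167, -0.3101, 0.142]
tool_rot: [[-0.177, 0.984, -0.001], [0.984, 0.177, 0.001], [0.001, -0.0, -1.0]]
ft_force: [-0.2, 0.5, -2.8]
grip_width: 0.0209
finger_force: 69.9
```

{"op": "drive_tool", "data": {"deltas": "1.5 -0.28 0 1.5 0 0 0; 1.5 0 0 3 0 0 0; 1.5 0 0 3 0 0 0; 1.5 0 0 2 0 0 0; 1.5 0 0 1 0 0 0; 1.5 0 0 0.4 0 0 0; 1.5 0 0 0 0 0 0; 1.5 0 0 0 0 0 0; 1.5 0 0 0 0 0 0"}}

```text
time_s: 20.93
eef_pos: [0.5177, -0.3138, 0.0347]
tool_rot: [[-0.177, 0.984, 0.002], [0.984, 0.177, -0.001], [-0.001, 0.001, -1.0]]
ft_force: [0.8, 0.2, -2.2]
grip_width: 0.0209
finger_force: 70.0
```

{"op": "drive_tool", "data": {"deltas": "1.5 0 0 0.25 0 0 0; 1.5 0 0 0.25 0 0 0; 1.5 0 0 0.1 0 0 0; 1.5 0 0 0 0 0 0; 1.5 0 0 0 0 0 0"}}

```text
time_s: 21.35
eef_pos: [0.5171, -0.3136, 0.0278]
tool_rot: [[-0.177, 0.984, 0.0], [0.984, 0.177, -0.0], [-0.0, 0.0, -1.0]]
ft_force: [-2.8, 0.8, 5.0]
grip_width: 0.0211
finger_force: 70.8
```

Seated at the same height as at the start (0.0278). I'll release and rise.

{"op": "drive_tool", "data": {"deltas": "3 0 0 0 0 0 0; 5 0 0 0 0 0 0; 8.5 0 0 0 0 0 0; 8.5 0 0 0 0 0 0; 8.5 0 0 0 0 0 0; 8.5 0 0 0 0 0 0; 8.5 0 0 -1 0 0 0; 8.5 0 0 -3 0 0 0; 8.5 0 0 -4 0 0 0; 8.5 0 0 -4 0 0 0; 8.5 0 0 -4 0 0 0; 8.5 0 0 0 0 0 0"}}

```text
time_s: 22.35
eef_pos: [0.5191, -0.3147, 0.1955]
tool_rot: [[-0.176, 0.984, 0.009], [0.984, 0.176, -0.005], [-0.006, 0.008, -1.0]]
ft_force: [0.7, 0.0, 0.8]
grip_width: 0.0849
finger_force: 0.0
```

```bash
python3 - <<'E'
from h import *
s=sensors.state();print(s['time_s'],s['eef_pos'],s['grip_width'],s['finger_force'])
p,d,P=cloud('wrist')
for q in ['bar_center','rack']:
  for m in vision.masks_of(q,'wrist'):
    X=P[m['mask']];X=X[~np.isnan(X[:,0])]
    for lo,hi in [(.004,.015),(.052,.06)]:
        Y=X[(X[:,2]>lo)&(X[:,2]<hi)]
        if len(Y)>50: print(q,lo,rect(Y),len(Y),Y[:,2].mean().round(4))
p,d,P=cloud('scene')
t=P[...,:2]-[.5925,.1012];r=np.hypot(t[...,0],t[...,1])
j=(P[...,2]>.055)&(P[...,2]<.075)&(r>.045)&(r<.08)&(P[...,1]<.09);c=t[j].mean(0);print('lever~',np.arctan2(c[1],c[0])+np.radians(73.5))
for m in vision.masks_of('pot_a','scene'):
    X=P[m['mask']];print(round(m['score'],2),np.nanmedian(X,0).round(3))
E
```

```text
22.35 [ 0.51913017 -0.31473983  0.19546029] 0.08487317928644833 0.0
bar_center 0.004 (array([ 307.6, -317.8]), array([236.4,  26.9]), 4.1) 334 0.0096
bar_center 0.004 (array([ 512.6, -288.3]), array([ 26.4, 121.4]), 9.0) 66 0.0094
bar_center 0.052 (array([ 517.5, -315.3]), array([ 22. , 178.7]), 10.0) 4309 0.0572
rack 0.004 (array([ 517.7, -314.8]), array([ 90.1, 189.6]), 9.6) 7904 0.0093
rack 0.052 (array([ 516.4, -306.5]), array([ 69.9, 161.1]), 9.8) 1115 0.0583
lever~ 0.31188616503239797
0.92 [0.741 0.281 0.072]
0.75 [ 0.718 -0.287  0.072]
0.61 [0.356 0.221 0.07 ]
```

```bash
python3 -c "
from cell import finish_job
print(finish_job())"
```

```text
the job is handed in; nothing more can be done
None
```

The job is handed in, with no verdict returned: the press handle was bedded on its closed stop with a push of about 12 N and last read about 0.3 rad, and the bar is back in the rack's notches within 1 mm of centre with the pots unmoved.

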